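# Pull-test two snap-in crate handles

### The arm

A 6-joint arm with a two-finger parallel gripper is mounted at the origin on a cart in front of the work surface, level with it; the furniture and walls round the work are solid. World frame = base frame: x ahead of the robot, y to its left, z up, the work surface at z = 0. Lengths are in m, angles in degrees, forces in N, time in s.
With the tool pointing down it reaches from about 0.3 to 0.75 m from the base axis. Payload 8.5 kg.
Tool frame: the origin (TCP) lies at the very end of the fingers, on their centre line; the grasp point (between the pads) lies env.pinch_z behind it (env.pinch_z is the distance from the TCP to the grasp point, in m); z points along the fingers, y is the line along which they close (so a half turn about z gives the same grasp; the last joint's range is limited). The gripper opens to 85 mm and grips with 20 to 120 N. Pads are 22 mm wide; open, the fingers measure 114 mm over their backs; the gripper's body (76 mm by 85 mm) begins 54 mm behind the grasp point. The pads swing forward as they close: fully open they stand 13 mm farther back than shut.
Start: joints at [-85.846, 21.807, 74.336, -0, 83.858, -12.336], TCP at [0.156, -0.527, 0.231] pointing down, gripper open.
Joint ranges: [-178.18, 178.18], [-50.72, 133.34], [12.68, 142.11], [-81.47, 261.47], [9.98, 163.14], [-165.26, 165.26]. Speed limits (degrees/s): [136.94, 136.94, 180, 180, 180, 180].

### API

Orientations are given as a 3x3 rotation matrix whose columns are the frame's x, y, z axes.
In Python, from rig import telemetry, get_image, env gives the robot as it stands. The module is installed in compiled form; this text tells all that it offers.
- The arm moves only by the tool apply_moves, never from a script. Its argument "series" is a list of rows, each a list of 7 numbers: the shift along the tool's x, y, z in mm, then the turn, a rotation vector about the tool's x, y, z in degrees, then the opening, from 0 (shut) to 1 (fully open). A call has 1 to 12 rows; each row shifts and turns the commanded pose from where the row before left it, along the tool's axes as they then stand; what a row does not reach is not made up. A row lasts 1/8 s, in which the tool goes at most 62.5 mm and 10.7 degrees, less where a joint would pass 70% of its speed; a pose out of reach is approached as far as the arm can. A call with a gripper value outside its range is refused whole. The fingers move at their own pace and stop on an object; "grip_force" is the grip in N (left out, the last holds). Time passes only in rows, so rows that do not move let the fingers close. It gives the time, the measured TCP pose, the force, the opening and the grip force at its end, in the units of the state.
- telemetry.observe(): the state, without advancing time (a new reading comes with each control period).
- get_image(name): name is "scene" or "top" or "wrist"; returns a dict with "frame" (480x640x3 uint8, red, green, blue), "z_map" (480x640 float32, m along the optical axis (not along the pixel's ray), 0 where there is no reading), "vertical_fov" (degrees; the focal length in pixels is half the picture's height over the tangent of half this angle, whatever the lens; pixels are square), "cx", "cy" (the principal point, pixels), "eye" and "attitude" of the camera in the world; the wrist camera has in their place "mount" (4x4, takes a point from camera to tool coordinates, whose origin is the TCP and whose axes are the flange's). Camera axes: x right, y up, looking along -z (the intrinsics and any distortion apply to the point x, -y, -z); pixel columns grow to the right and rows downward; lengths in m; the calibration is good to about 2 mm. A picture is of the moment at which its call begins: read the wrist's pose just before it.
- env.close_job(): hands the job in; it is judged then, once.
The state is a dict: "time_s": time; "q": joint angles; "qvel": joint speeds; "joint_efforts": joint torques, N m; "position": TCP position; "tool_rot": TCP orientation; "ft_force": force on the tool from outside, world axes, zero at the start; "wrist_torque": the same for the moment, N m; "grip_width": finger opening in m; "gripper_force": force on a finger pad.
Only numpy, scipy, OpenCV 4.12 (cv2) and the standard library are available. Lean on these libraries where they do the work, as an engineer would, in place of code of your own. Each camera call takes 0.05 s, during which the arm holds its last target. There are 200 camera calls.

### The job

Prove that the two snap-in crate handles on the sloping test stand hold: grip first the left one, then the right one, pull it straight out from the face with about 15 N and keep that pull for about a second, never going over 22 N, then let it settle back and leave it in its place. A handle that comes off instead goes into the flat metal tray before you go on. Do not disturb the bottle, the carton or the counter.

Things in the scene. Friction and masses are not known exactly. Their poses are not given: they have to be found in the camera images.
- stand: Fixed pull-test stand: dark base plate 185 x 290 mm, grey housing whose test face slopes 35 deg from level, facing the robot and up. Origin: centre of the underside, 95 mm under the face's centre; x away from the robot at yaw 0, y left, z up. It has two sample blocks, left and right. Scale plates rise 24 mm from the face 56 mm to the left and right of each block's centre.
- hoop_top (a point): Middle of the top bar of the stand's steel guard hoop: a 10 mm tube along the stand's y, 304 mm wide, almost straight above the grips, 130 mm up the slope and 190 mm out from the face's centre. A hand pointing straight down does not fit under it; one coming along the face's normal (35 deg from vertical) does.
- reject_tray: Reject tray: fixed flat grey metal tray, 173 mm (its x) x 258 mm (its y), rim 15 mm high, floor 2.5 mm thick. Origin: centre of the underside.
- bottle: Bystander: small bottle with a black cap, 27 mm across, 74 mm tall, standing loose. Origin: centre of the underside.
- carton: Bystander: small white folding box standing loose, 34 x 34 x 117 mm. Origin: centre of the underside.
- counter: Bystander: round white tally counter with a finger ring, 46 x 67 x 22 mm, lying loose. Origin: centre of the underside.
- left_grip (a point): Centre of the grip bar of the left (+y) handle: loose, grey plastic, about 60 g. Bar 84 mm long in y (60 mm free between the posts), 16 mm thick in x, where it is pinched on its flat sides, 18 mm deep in z. Foot plate 34 x 90 x 5 mm; its underside is 38 mm from here, on the block's face. Axes when seated: z outward normal of the sloping face, y left, x up the slope.
- left_tongue (a point): Lower end of the left handle's tongue (16 x 26 mm, reaching 27 mm below the plate, so 65 mm below the grip) in the block's slot. Inside, unseen, a catch has snapped over it or not (even odds, each handle by itself). If so the handle lifts 1 to 2 mm, then takes the block along and holds well over 22 N; if not it draws out with a few newtons and is free after 27 mm.
- left_station (a point): Centre of the outer face of the left sample block (64 x 100 mm), under the handle's plate. Moves with the block; axes as for the grip. Seated handle: grip 38 mm from here along z.
- left_gauge (a joint): Travel of the left sample block along its outward normal, m: 0 at rest, growing as the handle is pulled, 17 mm at the stop. A spring of 1.5 N per mm holds it, so 10 mm is 15 N. Pointers at its sides run along the scale plates: ticks 5 N apart, the lowest 0, the long one 15 N.
- right_grip (a point): Centre of the grip bar of the right (-y) handle: loose, grey plastic, about 60 g. Bar 84 mm long in y (60 mm free between the posts), 16 mm thick in x, where it is pinched on its flat sides, 18 mm deep in z. Foot plate 34 x 90 x 5 mm; its underside is 38 mm from here, on the block's face. Axes when seated: z outward normal of the sloping face, y left, x up the slope.
- right_tongue (a point): Lower end of the right handle's tongue (16 x 26 mm, reaching 27 mm below the plate, so 65 mm below the grip) in the block's slot. Inside, unseen, a catch has snapped over it or not (even odds, each handle by itself). If so the handle lifts 1 to 2 mm, then takes the block along and holds well over 22 N; if not it draws out with a few newtons and is free after 27 mm.
- right_station (a point): Centre of the outer face of the right sample block (64 x 100 mm), under the handle's plate. Moves with the block; axes as for the grip. Seated handle: grip 38 mm from here along z.
- right_gauge (a joint): Travel of the right sample block along its outward normal, m: 0 at rest, growing as the handle is pulled, 17 mm at the stop. A spring of 1.5 N per mm holds it, so 10 mm is 15 N. Pointers at its sides run along the scale plates: ticks 5 N apart, the lowest 0, the long one 15 N.
Not all that is in view belongs to the job. What is shaped like the part that bears right_grip but red or yellow is not meant.

How it is judged:
By the outcome, as a careful person would: the job done as asked, in the order asked, and still so for the second after the job is handed in, with the robot touching nothing.
It also fails if it takes over 64 s, if anything falls off the work surface, if the arm or the gripper's body presses on something with over 40 N, if the wrist force passes 120 N, or if a joint passes its speed limit or range.

## Working session

There is one attempt and no reset: what is moved stays moved. The work goes in short steps, Python scripts to look and compute and a tool call to move; the robot and the scene stay as the last step left them, time stands still between calls to the robot, and variables do not carry over. Pictures are saved under pics/ and viewed, at most 10 in all, crops included, and the job is handed in when it is done.

Besides the shell and the picture viewer there is one more tool, called after "Call:" as name(argument=value, ...), one argument or row to a line, values as JSON. apply_moves: Moves the arm, as the interface text tells. Its arguments: {"type":"object","properties":{"series":{"type":"array"},"grip_force":{"type":"number"}},"required":["series"]}

```bash
mkdir -p pics
cat > h.py <<'E'
import numpy as np, cv2
from rig import telemetry, get_image, env
def cam(n):
    s=telemetry.observe(); im=get_image(n); h=im["frame"].shape[0]
    im["f"]=h/2/np.tan(np.radians(im["vertical_fov"])/2)
    if "mount" in im:
        T=np.eye(4);T[:3,:3]=s["tool_rot"];T[:3,3]=s["position"]; T=T@np.array(im["mount"]); im["R"]=T[:3,:3];im["p"]=T[:3,3]
    else: im["R"]=np.array(im["attitude"]).reshape(3,3);im["p"]=np.array(im["eye"])
    return im
def ray(im,u,v): return im["R"]@np.array([(u-im["cx"])/im["f"],-(v-im["cy"])/im["f"],-1.])
def pt(im,u,v,z=None):
    d=ray(im,u,v)
    if z is not None: return im["p"]+d*(z-im["p"][2])/d[2]
    return im["p"]+d*im["z_map"][int(v),int(u)]
def cloud(im):
    v,u=np.mgrid[0:480,0:640]; Z=im["z_map"]
    c=np.stack([(u-im["cx"])/im["f"]*Z,-(v-im["cy"])/im["f"]*Z,-Z],-1)
    return c@im["R"].T+im["p"]
def save(im,n): cv2.imwrite("pics/"+n,im["frame"][:,:,::-1])
E
python3 - <<'E'
from h import *
for n in("scene","top"):
    im=cam(n);save(im,n+".png");print(n,[(k,np.round(v,3)) for k,v in im.items() if k not in("frame","z_map")])
print(env.pinch_z); s=telemetry.observe();print(s)
E
```

```text
scene [('vertical_fov', np.float64(53.491)), ('cx', np.float64(316.067)), ('cy', np.float64(230.135)), ('eye', array([-0.127,  0.381,  0.883])), ('attitude', array([[-0.493,  0.571, -0.656],
       [-0.87 , -0.338,  0.36 ],
       [-0.016,  0.748,  0.663]])), ('f', np.float64(476.243)), ('R', array([[-0.493,  0.571, -0.656],
       [-0.87 , -0.338,  0.36 ],
       [-0.016,  0.748,  0.663]])), ('p', array([-0.127,  0.381,  0.883]))]
top [('vertical_fov', np.float64(50.252)), ('cx', np.float64(313.408)), ('cy', np.float64(241.087)), ('eye', array([0.395, 0.031, 1.246])), ('attitude', array([[ 0.009,  0.989, -0.15 ],
       [-1.   ,  0.012,  0.017],
       [ 0.018,  0.15 ,  0.989]])), ('f', np.float64(511.738)), ('R', array([[ 0.009,  0.989, -0.15 ],
       [-1.   ,  0.012,  0.017],
       [ 0.018,  0.15 ,  0.989]])), ('p', array([0.395, 0.031, 1.246]))]
0.0187
{'time_s': 0.1, 'q': array([-8.58464945e+01,  2.18398555e+01,  7.43782433e+01, -1.35843726e-04,
        8.38580396e+01, -1.23369675e+01]), 'qvel': array([ 0.03746694, -0.054898  , -0.15425891, -0.071944  , -0.10024328,
       -0.04688887]), 'joint_efforts': array([ 2.31111597e-03, -4.49215758e+01, -2.31656045e+01, -2.27988967e-04,
        3.66630949e-03, -1.15365287e-05]), 'position': array([ 0.15608844, -0.52712536,  0.23076073]), 'tool_rot': array([[ 9.58866888e-01,  2.83856092e-01, -9.85994025e-05],
       [ 2.83855969e-01, -9.58866014e-01,  1.32520537e-03],
       [ 2.81624002e-04, -1.29868358e-03, -9.99999117e-01]]), 'ft_force': array([-0.14952979,  0.07024067, -0.08193066]), 'wrist_torque': array([ 0.01867527,  0.05425417, -0.00690792]), 'gripper_force': 0.0, 'grip_width': 0.08553084919657493}
```

View pics/scene.png

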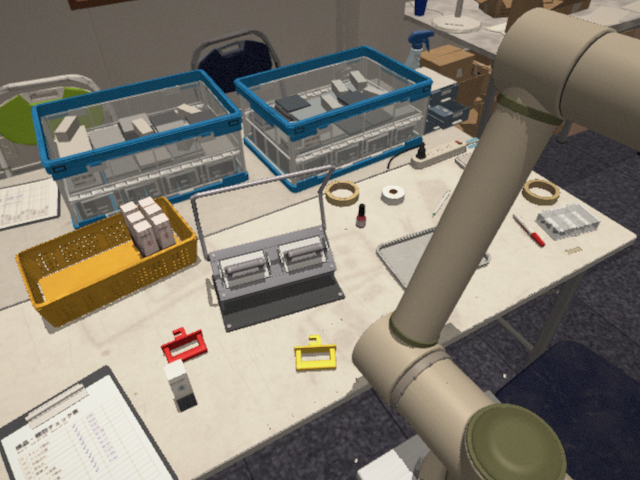

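View pics/top.png

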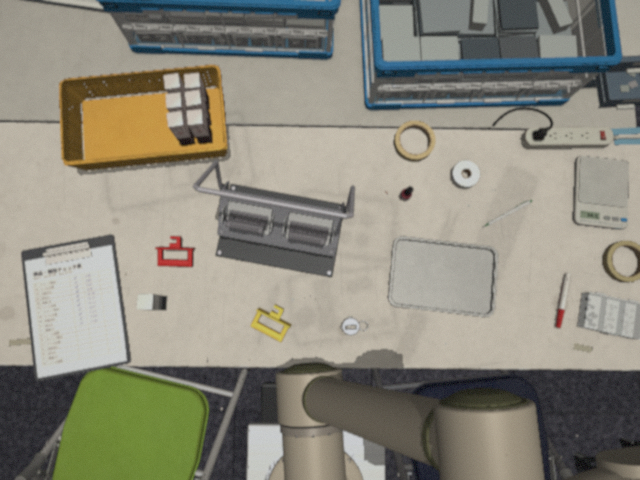

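The stand is in the scene view at about (275,275) and in the top view at about (280,230). Its grey handles are at top (247,220) for the left one and (310,230) for the right one. The red handle (175,252) and yellow handle (270,322) lie on the table and are not meant. The tray is at top (442,275), the carton at (152,302), the counter at (352,326) and the bottle at (406,193).

Run:
```python
from h import *
a=cam("top");b=cam("scene")
A=cv2.resize(a["frame"][150:290,190:370],None,fx=3.3,fy=3.3,interpolation=cv2.INTER_CUBIC)[:450,:594]
B=cv2.resize(b["frame"][160:335,185:350],None,fx=3.3,fy=3.3,interpolation=cv2.INTER_CUBIC)
cv2.imwrite("pics/c1.png",cv2.resize(np.vstack([np.pad(A[:, :540],((0,0),(0,4),(0,0)))]),None,fx=1,fy=1)[:,:,::-1]);cv2.imwrite("pics/c2.png",B[:,:,::-1])
for im,box in((a,(190,165,360,285)),(b,(195,160,350,335))):
    P=cloud(im);x0,y0,x1,y1=box;Q=P[y0:y1,x0:x1].reshape(-1,3);Q=Q[np.isfinite(Q).all(1)&(Q[:,2]>.0)]
    # base plate: dark low points ; hoop: high
    H=Q[(Q[:,2]>.2)]
    print("high",len(H),H[:, :].min(0),H.max(0),np.median(H,0))
    np.save("pics/Q%d.npy"%(im is b),Q)
for n,u,v in(("tray",442,275),("carton",145,301),("counter",350,326),("bottle",406,193),("L",247,220),("R",310,230)): print(n,pt(a,u,v).round(3))
for n,u,v in(("L",245,268),("R",303,253)): print(n,pt(b,u,v).round(3))
# base corners via top view at z~0.005: 
for u,v in((217,259),(330,274)): print(pt(a,u,v).round(3))
g=(a["frame"]/1.).mean(2);P=cloud(a)
m=((np.abs(P[...,0]-.44)<.2)&(P[...,2]>.003)&(P[...,2]<.03)&(g<90)).astype(np.uint8)
m[:,:195]=0;m[:,370:]=0
c=max(cv2.findContours(m,0,2)[0],key=cv2.contourArea);r=cv2.minAreaRect(c);print(r,[pt(a,*p,z=.008).round(3) for p in cv2.boxPoints(r)])
```

```text
high 1226 [ 0.39495646 -0.07158264  0.20055487] [0.71117177 0.23922967 1.24614244] [0.6081692  0.08032415 0.32910197]
high 1018 [-0.12692237 -0.06805677  0.20113274] [0.71418614 0.38129865 0.88310724] [0.60307336 0.11293573 0.32828669]
tray [ 0.503 -0.305  0.006]
carton [0.43  0.377 0.117]
counter [ 0.379 -0.079  0.023]
bottle [ 0.695 -0.211  0.054]
L [0.616 0.163 0.1  ]
R [0.594 0.019 0.102]
L [0.587 0.169 0.132]
R [0.567 0.035 0.128]
[ 0.538  0.245 -0.005]
[ 0.503 -0.031  0.01 ]
((275.21331787109375, 255.8419189453125), (116.0992431640625, 19.850229263305664), 10.437475204467773) [array([0.546, 0.245, 0.008]), array([0.594, 0.238, 0.008]), array([ 0.545, -0.041,  0.008]), array([ 0.498, -0.033,  0.008])]
```

View pics/c2.png

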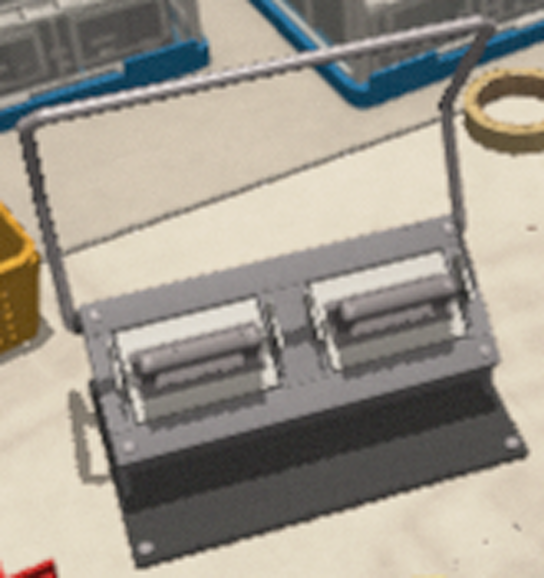

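View pics/c1.png

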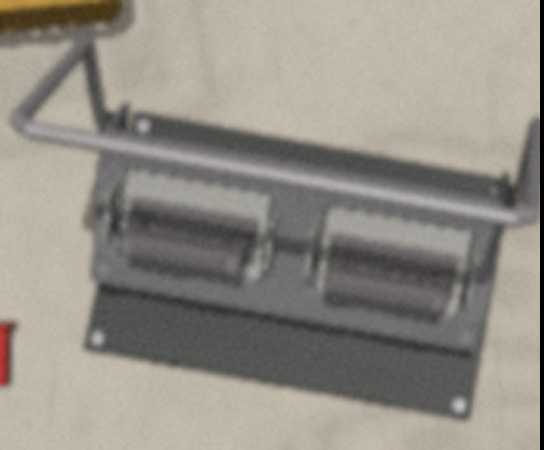

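The crops show two handles with their pointers at zero. The left bar is at c2 (195,350) and the right bar at c2 (395,297). The hoop's top bar passes over them. Next I fit the stand frame.

Run:
```python
from h import *
Q0=np.load("pics/Q0.npy");Q1=np.load("pics/Q1.npy")
for Q in(Q0,Q1):
    H=Q[(Q[:,2]>.315)&(Q[:,2]<.36)&(Q[:,0]>.5)&(Q[:,0]<.7)]
    e=H[:,:2];m=e.mean(0);u,s,vt=np.linalg.svd(e-m);d=vt[0]*np.sign(vt[0][1]);t=(e-m)@d
    yaw=np.degrees(np.arctan2(-d[0],d[1]));c=m+d*(t.max()+t.min())/2
    print("hoop yaw",yaw,"mid",c,"len",np.ptp(t),"z",np.median(H[:,2]), H[:,2].max())
yaw=np.radians(-9.8);c,s=np.cos(yaw),np.sin(yaw)
X=np.array([c,s,0]);Y=np.array([-s,c,0]);Z=np.array([0,0,1]);a=np.radians(35)
n=-np.sin(a)*X+np.cos(a)*Z;up=np.cos(a)*X+np.sin(a)*Z
O=np.array([.613,.090,.095]);R=np.c_[up,Y,n]
for Q in(Q0,Q1):
    L=(Q-O)@R
    k=(abs(L[:,0])<.1)&(abs(L[:,1])<.17)&(abs(L[:,2])<.1);L=L[k]
    print("hist n",list(zip(*[x.round(3) if i else x for i,x in enumerate(np.histogram(L[:,2],np.arange(-.02,.08,.004)))])))
    for sg in(1,-1):
        B=L[(L[:,2]>.034)&(L[:,1]*sg>.02)&(abs(L[:,1])<.13)]
        print(sg,len(B),np.percentile(B,[3,50,97],axis=0).round(4))
        B=B[B[:,2]>.042];print("  top",len(B),np.percentile(B,[3,50,97],axis=0).round(4))
```

```text
hoop yaw -9.864128306078548 mid [0.60460895 0.09153385] len 0.3019913376124678 z 0.3296475439126597 0.3349523318302692
hoop yaw -9.812719066786363 mid [0.60166977 0.08907831] len 0.29256766265951367 z 0.3285287973873228 0.3326078529960421
hist n [(np.int64(35), np.float64(-0.02)), (np.int64(12), np.float64(-0.016)), (np.int64(27), np.float64(-0.012)), (np.int64(96), np.float64(-0.008)), (np.int64(708), np.float64(-0.004)), (np.int64(2019), np.float64(0.0)), (np.int64(923), np.float64(0.004)), (np.int64(412), np.float64(0.008)), (np.int64(66), np.float64(0.012)), (np.int64(44), np.float64(0.016)), (np.int64(26), np.float64(0.02)), (np.int64(74), np.float64(0.024)), (np.int64(52), np.float64(0.028)), (np.int64(27), np.float64(0.032)), (np.int64(51), np.float64(0.036)), (np.int64(57), np.float64(0.04)), (np.int64(122), np.float64(0.044)), (np.int64(331), np.float64(0.048)), (np.int64(89), np.float64(0.052)), (np.int64(0), np.float64(0.056)), (np.int64(0), np.float64(0.06)), (np.int64(0), np.float64(0.064)), (np.int64(0), np.float64(0.068)), (np.int64(0), np.float64(0.072))]
1 334 [[-0.0
[... 859 characters left out ...]
nt64(20), np.float64(0.036)), (np.int64(23), np.float64(0.04)), (np.int64(93), np.float64(0.044)), (np.int64(343), np.float64(0.048)), (np.int64(100), np.float64(0.052)), (np.int64(1), np.float64(0.056)), (np.int64(0), np.float64(0.06)), (np.int64(0), np.float64(0.064)), (np.int64(0), np.float64(0.068)), (np.int64(0), np.float64(0.072))]
1 304 [[-0.0137  0.0322  0.0383]
 [-0.0072  0.0714  0.05  ]
 [ 0.0018  0.1103  0.0541]]
  top 283 [[-0.0136  0.0323  0.045 ]
 [-0.0066  0.0714  0.0502]
 [ 0.0018  0.1099  0.0542]]
-1 280 [[-0.0139 -0.108   0.0399]
 [-0.0072 -0.0679  0.0499]
 [ 0.0012 -0.0287  0.0538]]
  top 260 [[-0.0137 -0.1078  0.0448]
 [-0.0066 -0.0679  0.0501]
 [ 0.0013 -0.0298  0.0539]]
```

```bash
cat >> h.py <<'E'
from scipy.spatial.transform import Rotation as Ro
def frame(yaw=-9.83,O=(.613,.090,.095)):
    y=np.radians(yaw);a=np.radians(35);X=np.array([np.cos(y),np.sin(y),0]);Y=np.array([-np.sin(y),np.cos(y),0]);Z=np.array([0,0,1.])
    return np.c_[np.cos(a)*X+np.sin(a)*Z,Y,-np.sin(a)*X+np.cos(a)*Z],np.array(O)
F,O=frame()
TOOL=np.c_[F[:,1],F[:,0],-F[:,2]]   # tool axes for gripping
def plan(p,R,n=None,p0=None,R0=None):
    s=telemetry.observe();p0=s["position"] if p0 is None else p0;R0=np.array(s["tool_rot"]) if R0 is None else R0
    w=Ro.from_matrix(R0.T@R).as_rotvec(degrees=True);d=p-p0
    n=n or int(max(np.ceil(np.linalg.norm(w)/10),np.ceil(np.linalg.norm(d)/.055)))
    r=Ro.from_rotvec(w/n,degrees=True)
    C=Ro.from_matrix(R0)
    for i in range(n):
        print(list((C.inv().apply(d/n)*1000).round(1)),list((w/n).round(2))); C=C*r
E
python3 - <<'E'
from h import *
way=np.array([.40,.10,.30]);pre=O+F@[-.0045,.070,.042-.0187+.10]
print(way,pre,TOOL);plan(way,TOOL);print();plan(pre,TOOL,None,way,TOOL)
E
```

```text
[0.4 0.1 0.3] [0.55163503 0.17167567 0.19342035] [[ 0.17072543  0.80712578  0.56515556]
 [ 0.98531864 -0.13985009 -0.09792409]
 [ 0.          0.57357644 -0.81915204]]
[np.float64(31.7), np.float64(-40.9), np.float64(-5.3)] [np.float64(-2.41), np.float64(1.49), np.float64(-4.74)]
[np.float64(35.1), np.float64(-37.9), np.float64(-6.1)] [np.float64(-2.41), np.float64(1.49), np.float64(-4.74)]
[np.float64(38.3), np.float64(-34.6), np.float64(-6.6)] [np.float64(-2.41), np.float64(1.49), np.float64(-4.74)]
[np.float64(41.2), np.float64(-31.1), np.float64(-7.0)] [np.float64(-2.41), np.float64(1.49), np.float64(-4.74)]
[np.float64(43.8), np.float64(-27.2), np.float64(-7.1)] [np.float64(-2.41), np.float64(1.49), np.float64(-4.74)]
[np.float64(46.0), np.float64(-23.2), np.float64(-7.0)] [np.float64(-2.41), np.float64(1.49), np.float64(-4.74)]
[np.float64(48.0), np.float64(-19.1), np.float64(-6.7)] [np.float64(-2.41), np.float64(1.49), np.float64(-4.74)]
[np.float64(49.5), np.float64(-14.8), np.float64(-6.1)] [np.float64(-2.41), np.float64(1.49), np.float64(-4.74)]
[np.float64(50.7), np.float64
[... 258 characters left out ...]
at64(-2.41), np.float64(1.49), np.float64(-4.74)]
[np.float64(51.9), np.float64(2.9), np.float64(-1.8)] [np.float64(-2.41), np.float64(1.49), np.float64(-4.74)]
[np.float64(51.5), np.float64(7.2), np.float64(-0.2)] [np.float64(-2.41), np.float64(1.49), np.float64(-4.74)]

[np.float64(24.1), np.float64(12.8), np.float64(41.5)] [np.float64(0.0), np.float64(0.0), np.float64(0.0)]
[np.float64(24.1), np.float64(12.8), np.float64(41.5)] [np.float64(0.0), np.float64(0.0), np.float64(0.0)]
[np.float64(24.1), np.float64(12.8), np.float64(41.5)] [np.float64(0.0), np.float64(0.0), np.float64(0.0)]
[np.float64(24.1), np.float64(12.8), np.float64(41.5)] [np.float64(0.0), np.float64(0.0), np.float64(0.0)]
```

Call:
apply_moves(
  series=[
    [32,-41,-5,-2.4,1.5,-4.7,1],
    [35,-38,-6,-2.4,1.5,-4.7,1],
    [38,-35,-7,-2.4,1.5,-4.7,1],
    [41,-31,-7,-2.4,1.5,-4.7,1],
    [44,-27,-7,-2.4,1.5,-4.7,1],
    [46,-23,-7,-2.4,1.5,-4.7,1],
    [48,-19,-7,-2.4,1.5,-4.7,1],
    [50,-15,-6,-2.4,1.5,-4.7,1],
    [51,-10,-5,-2.4,1.5,-4.7,1],
    [52,-6,-4,-2.4,1.5,-4.7,1],
    [52,-1,-3,-2.4,1.5,-4.7,1],
    [52,3,-2,-2.4,1.5,-4.7,1],
  ],
)

```text
time_s: 1.7
position: [0.3846, 0.0519, 0.2962]
tool_rot: [[0.258, 0.81, 0.527], [0.966, -0.233, -0.116], [0.028, 0.539, -0.842]]
ft_force: [1.6, -1.5, 0.2]
grip_width: 0.0856
gripper_force: 0.0
```

Run:
```python
from h import *
pre=O+F@[-.0045,.070,.042-.0187+.10]
s=telemetry.observe();print(s["position"],s["q"]);plan(pre,TOOL,6)
```

```text
[0.38461469 0.05192141 0.29624753] [ -8.4341682  -10.90106551 107.80518958  -2.80396183  50.55509331
   8.17574197]
[np.float64(26.0), np.float64(8.7), np.float64(26.8)] [np.float64(-0.39), np.float64(0.25), np.float64(-0.86)]
[np.float64(25.7), np.float64(8.9), np.float64(26.9)] [np.float64(-0.39), np.float64(0.25), np.float64(-0.86)]
[np.float64(25.5), np.float64(9.1), np.float64(27.1)] [np.float64(-0.39), np.float64(0.25), np.float64(-0.86)]
[np.float64(25.2), np.float64(9.3), np.float64(27.3)] [np.float64(-0.39), np.float64(0.25), np.float64(-0.86)]
[np.float64(25.0), np.float64(9.5), np.float64(27.5)] [np.float64(-0.39), np.float64(0.25), np.float64(-0.86)]
[np.float64(24.7), np.float64(9.7), np.float64(27.6)] [np.float64(-0.39), np.float64(0.25), np.float64(-0.86)]
```

Call:
apply_moves(
  series=[
    [26,9,27,-0.4,0.25,-0.8,1],
    [26,9,27,-0.4,0.25,-0.8,1],
    [25,9,27,-0.4,0.25,-0.8,1],
    [25,9,27,-0.4,0.25,-0.8,1],
    [21,9,27,0,0,0,1],
    [0,0,0,0,0,0,1],
    [0,0,0,0,0,0,1],
  ],
)

```text
time_s: 2.58
position: [0.5219, 0.145, 0.2102]
tool_rot: [[0.207, 0.809, 0.55], [0.978, -0.178, -0.106], [0.012, 0.56, -0.828]]
ft_force: [0.9, 0.4, -0.5]
grip_width: 0.0855
gripper_force: 0.0
```

Run:
```python
from h import *
s=telemetry.observe();print(s["position"],s["q"],s["ft_force"]);print(((s["position"]-O)@F).round(4))
pre=O+F@[-.0045,.070,.042-.0187+.10];plan(pre,TOOL,1)
im=cam("wrist");save(im,"w1.png");L=(cloud(im)-O)@F;np.save("pics/L.npy",L)
B=L[(L[...,2]>.038)&(L[...,2]<.06)&(abs(L[...,0])<.03)]
for sg in(1,-1):
    C=B[(B[:,1]*sg>.02)&(abs(B[:,1])<.13)]
    if len(C)>20:print(len(C),np.percentile(C,[2,50,98],axis=0).round(4))
```

```text
[0.52192173 0.14497329 0.21020955] [  8.02487046  12.58222632 100.20844381 -18.04133114  35.94066445
  31.87730183] [ 0.94552819  0.35285876 -0.50695282]
[-0.0151  0.0386  0.1512]
[np.float64(32.1), np.float64(9.9), np.float64(27.4)] [np.float64(-0.9), np.float64(0.62), np.float64(-2.13)]
3407 [[-0.0122  0.0338  0.0482]
 [-0.0047  0.0759  0.0514]
 [ 0.003   0.113   0.053 ]]
2077 [[-0.0124 -0.0927  0.0412]
 [-0.0049 -0.0549  0.0513]
 [ 0.0028 -0.0249  0.0528]]
```

View pics/w1.png

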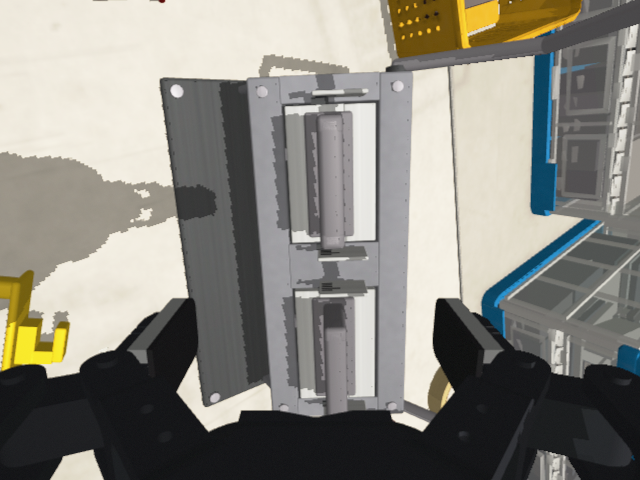

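The wrist view shows the left bar at (330,180) and the right bar at (335,350). The fingers are clear of the hoop. The left bar's centre measures (-4.6, 72, 43) mm in the face frame, which agrees with the earlier views.

Call:
apply_moves(
  series=[
    [16,5,14,-0.5,0.3,-1.1,1],
    [17,5,14,-0.4,0.3,-1.0,1],
    [0,0,25,0,0,0,1],
    [0,0,25,0,0,0,1],
    [0,0,0,0,0,0,1],
    [0,0,0,0,0,0,1],
  ],
)

```text
time_s: 3.38
position: [0.5805, 0.1678, 0.1532]
tool_rot: [[0.172, 0.806, 0.566], [0.985, -0.141, -0.098], [0.001, 0.575, -0.818]]
ft_force: [0.1, -0.6, 0.1]
grip_width: 0.0854
gripper_force: 0.0
```

Run:
```python
from h import *
s=telemetry.observe();print(s["position"],s["q"],s["ft_force"]);print(((s["position"]-O)@F).round(4))
plan(O+F@[-.0046,.072,.043-.0187],TOOL,1)
```

```text
[0.58047875 0.16783976 0.15324456] [  9.65212816  22.55584174  96.89531607 -23.25718949  29.04445227
  36.80458767] [ 0.13771644 -0.61459562  0.0535567 ]
[-0.0037  0.0711  0.0737]
[np.float64(0.9), np.float64(-1.0), np.float64(49.4)] [np.float64(0.09), np.float64(-0.0), np.float64(-0.07)]
```

Call:
apply_moves(
  series=[
    [1,-1,25,0,0,0,1],
    [0,0,24,0,0,0,1],
    [0,0,0,0,0,0,1],
    [0,0,0,0,0,0,0.35],
    [0,0,0,0,0,0,0.35],
    [0,0,0,0,0,0,0.35],
  ],
  grip_force=60,
)

```text
time_s: 4.12
position: [0.6077, 0.1645, 0.1121]
tool_rot: [[0.171, 0.806, 0.566], [0.985, -0.14, -0.098], [0.001, 0.575, -0.818]]
ft_force: [-0.4, 1.1, -0.2]
grip_width: 0.0321
gripper_force: 0.0
```

Run:
```python
from h import *
s=telemetry.observe();print(s["grip_width"],s["ft_force"]@F);print(((s["position"]-O)@F).round(4))
im=cam("wrist");L=(cloud(im)-O)@F
B=L[(L[...,2]>.044)&(L[...,2]<.06)&(abs(L[...,0])<.03)&(abs(L[...,1]-.07)<.055)];print(len(B),np.percentile(B,[2,50,98],axis=0).round(4))
save(im,"w2.png")
```

```text
0.032107497893056204 [-0.5531143   1.0015388   0.16485515]
[-0.0049  0.0725  0.0242]
11690 [[-0.0243  0.0459  0.0457]
 [-0.0043  0.0831  0.0514]
 [ 0.0215  0.1141  0.0582]]
```

View pics/w2.png

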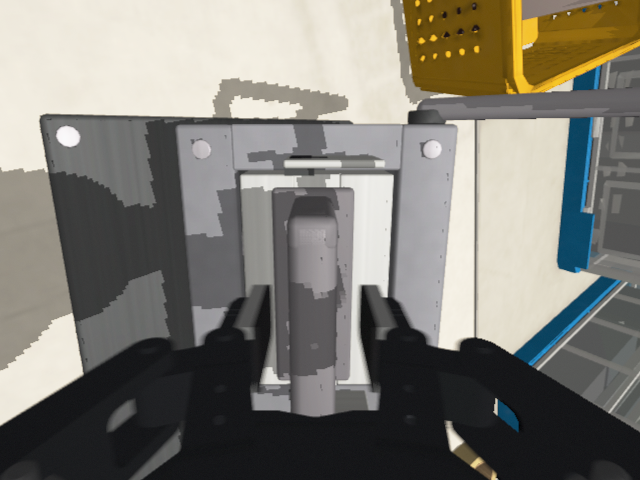

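The bar at (312,300) is centred between the pads at (260,320) and (368,320), so I close.

Call:
apply_moves(
  series=[
    [0,0,0,0,0,0,0],
    [0,0,0,0,0,0,0],
    [0,0,0,0,0,0,0],
    [0,0,0,0,0,0,0],
  ],
  grip_force=60,
)

```text
time_s: 4.68
position: [0.6078, 0.1644, 0.1115]
tool_rot: [[0.171, 0.807, 0.566], [0.985, -0.14, -0.098], [0.0, 0.574, -0.819]]
ft_force: [-4.7, -0.4, 6.1]
grip_width: 0.0153
gripper_force: 59.4
```

```bash
cat > chk.py <<'E'
from h import *
s=telemetry.observe();print(s["time_s"],"w",s["grip_width"],s["gripper_force"],"f",(s["ft_force"]@F).round(2),"t",(s["wrist_torque"]@F).round(2),"p",((s["position"]-O)@F*1000).round(2))
E
python3 chk.py
```

```text
4.675 w 0.015275420761201515 59.40615177154541 f [-0.27 -1.15  7.61] t [-0.09  0.29  0.01] p [-5.14 72.38 23.79]
```

Call:
apply_moves(
  series=[
    [0,0,-1,0,0,0,0],
    [0,0,-1,0,0,0,0],
    [0,0,-1,0,0,0,0],
    [0,0,-1,0,0,0,0],
    [0,0,0,0,0,0,0],
    [0,0,0,0,0,0,0],
  ],
)

```text
time_s: 5.42
position: [0.6055, 0.1647, 0.1144]
tool_rot: [[0.171, 0.807, 0.565], [0.985, -0.141, -0.098], [0.0, 0.574, -0.819]]
ft_force: [1.3, 0.1, -2.7]
grip_width: 0.015
gripper_force: 58.4
```

```bash
python3 chk.py
```

```text
5.425 w 0.014982734686371577 58.4295916557312 f [-0.5   0.3  -2.97] t [ 0.    0.31 -0.02] p [-5.35 72.3  27.43]
```

Call:
apply_moves(
  series=[
    [0,0,-1,0,0,0,0],
    [0,0,-1,0,0,0,0],
    [0,0,-1,0,0,0,0],
    [0,0,-1,0,0,0,0],
    [0,0,0,0,0,0,0],
    [0,0,0,0,0,0,0],
  ],
)

```text
time_s: 6.18
position: [0.6033, 0.165, 0.1176]
tool_rot: [[0.171, 0.807, 0.565], [0.985, -0.141, -0.098], [0.0, 0.574, -0.819]]
ft_force: [4.2, -1.8, -7.5]
grip_width: 0.0151
gripper_force: 58.5
```

```bash
python3 chk.py
```

```text
6.175 w 0.015111524734991742 58.496755957603455 f [-0.63 -1.1  -8.74] t [ 0.01  0.37 -0.03] p [-5.38 72.27 31.39]
```

Latched: the force is growing at 1.5 N/mm.

Call:
apply_moves(
  series=[
    [0,0,-1,0,0,0,0],
    [0,0,-1,0,0,0,0],
    [0,0,-1,0,0,0,0],
    [0,0,-1,0,0,0,0],
    [0,0,-0.5,0,0,0,0],
    [0,0,0,0,0,0,0],
    [0,0,0,0,0,0,0],
    [0,0,0,0,0,0,0],
  ],
)

```text
time_s: 7.18
position: [0.6009, 0.1654, 0.121]
tool_rot: [[0.172, 0.807, 0.565], [0.985, -0.141, -0.098], [0.0, 0.573, -0.819]]
ft_force: [9.4, -0.9, -12.0]
grip_width: 0.0151
gripper_force: 58.6
```

```bash
python3 chk.py;python3 - <<'E'
from h import *
im=cam("wrist");f=im["frame"][100:300,180:460];cv2.imwrite("pics/w3.png",cv2.resize(f,None,fx=2.8,fy=2.8,interpolation=cv2.INTER_CUBIC)[:,:,::-1])
L=(cloud(im)-O)@F
# block face (white) height: x 18..28 beside plate
for x0 in(.019,-.031): 
  B=L[(L[...,0]>x0)&(L[...,0]<x0+.008)&(L[...,1]>.09)&(L[...,1]<.112)&(L[...,2]<.03)];print(len(B),np.percentile(B[:,2],[10,50,90]).round(4))
E
```

```text
7.175 w 0.01509812533395062 58.576894998550415 f [  0.83   0.73 -15.17] t [0.1  0.24 0.03] p [-5.37 72.27 35.56]
923 [0.0136 0.0144 0.0152]
930 [0.0136 0.0144 0.0152]
```

Wrist force is 15.2 N and block travel is about 9.7 mm, so both agree. I hold, then ease back.

Call:
apply_moves(
  series=[
    [0,0,0,0,0,0,0],
    [0,0,0,0,0,0,0],
    [0,0,0,0,0,0,0],
    [0,0,0,0,0,0,0],
    [0,0,0,0,0,0,0],
    [0,0,0,0,0,0,0],
    [0,0,0,0,0,0,0],
    [0,0,0,0,0,0,0],
    [0,0,0,0,0,0,0],
  ],
)

```text
time_s: 8.35
position: [0.6009, 0.1654, 0.121]
tool_rot: [[0.171, 0.807, 0.565], [0.985, -0.141, -0.098], [0.0, 0.573, -0.819]]
ft_force: [8.4, -0.7, -12.1]
grip_width: 0.0147
gripper_force: 58.6
```

Call:
apply_moves(
  series=[
    [0,0,1,0,0,0,0],
    [0,0,1,0,0,0,0],
    [0,0,1,0,0,0,0],
    [0,0,1,0,0,0,0],
    [0,0,1,0,0,0,0],
    [0,0,1,0,0,0,0],
    [0,0,1,0,0,0,0],
    [0,0,1,0,0,0,0],
    [0,0,1,0,0,0,0],
    [0,0,1,0,0,0,0],
    [0,0,0,0,0,0,0],
    [0,0,0,0,0,0,0],
  ],
)

```text
time_s: 9.85
position: [0.6066, 0.1646, 0.1136]
tool_rot: [[0.171, 0.806, 0.566], [0.985, -0.141, -0.098], [0.0, 0.574, -0.819]]
ft_force: [0.3, -0.0, -1.1]
grip_width: 0.0148
gripper_force: 60.5
```

```bash
python3 chk.py
```

```text
9.85 w 0.014799834324485853 60.4809308052063 f [-0.38  0.03 -1.11] t [-0.02  0.36  0.05] p [-4.92 72.39 26.19]
```

Call:
apply_moves(
  series=[
    [0,0,1,0,0,0,0],
    [0,0,0.8,0,0,0,0],
    [0,0,0,0,0,0,0],
  ],
)

```text
time_s: 10.22
position: [0.6075, 0.1644, 0.1119]
tool_rot: [[0.171, 0.807, 0.566], [0.985, -0.14, -0.098], [0.0, 0.574, -0.819]]
ft_force: [-0.4, -0.3, -1.0]
grip_width: 0.015
gripper_force: 60.6
```

```bash
python3 chk.py
```

```text
10.225 w 0.014994496977339818 60.647374391555786 f [-0.87 -0.37 -0.62] t [-0.04  0.37  0.  ] p [-5.13 72.35 24.22]
```

Call:
apply_moves(
  series=[
    [0,0,0.4,0,0,0,0],
    [0,0,0,0,0,0,0.6],
    [0,0,0,0,0,0,0.6],
    [0,0,0,0,0,0,0.6],
    [0,0,0,0,0,0,0.6],
    [0,0,-20,0,0,0,0.6],
    [0,0,-35,0,0,0,1],
    [0,0,-35,0,0,0,1],
    [0,0,0,0,0,0,1],
    [0,0,0,0,0,0,1],
  ],
)

```text
time_s: 11.48
position: [0.5569, 0.1731, 0.1846]
tool_rot: [[0.172, 0.807, 0.565], [0.985, -0.141, -0.098], [0.0, 0.573, -0.819]]
ft_force: [-0.2, -0.4, -0.4]
grip_width: 0.0852
gripper_force: 0.0
```

```bash
python3 chk.py
cat > meas.py <<'E'
from h import *
im=cam("wrist");L=(cloud(im)-O)@F
for sg in(1,-1):
    B=L[(L[...,2]>.038)&(L[...,2]<.075)&(abs(L[...,0])<.03)&(L[...,1]*sg>.02)&(L[...,1]*sg<.125)]
    if len(B)>20: print("bar",sg,len(B),np.percentile(B,[2,50,98],axis=0).round(4).tolist())
    B=L[(L[...,0]>.019)&(L[...,0]<.027)&(L[...,1]*sg>.045)&(L[...,1]*sg<.11)&(L[...,2]<.03)]
    if len(B)>20: print("block",np.percentile(B[:,2],[10,50,90]).round(4))
E
python3 meas.py
```

```text
11.475 w 0.08521272979980224 0.0 f [-0.35 -0.42 -0.3 ] t [ 0.01  0.26 -0.  ] p [ -5.51  72.26 113.18]
bar 1 4208 [[-0.0131, 0.0342, 0.048], [-0.0056, 0.0774, 0.0517], [0.0022, 0.1144, 0.0532]]
block [0.0039 0.0048 0.0056]
bar -1 490 [[-0.0123, -0.0291, 0.0384], [-0.0048, -0.0256, 0.0474], [0.0027, -0.0244, 0.0524]]
block [0.004  0.0048 0.0056]
```

The left handle is back in place: the block face is at 4.8 mm, the same as the untouched right one. On to the right.

Call:
apply_moves(
  series=[
    [-35,0,0,0,0,0,1],
    [-35,0,0,0,0,0,1],
    [-35,0,0,0,0,0,1],
    [-34,0,0,0,0,0,1],
    [0,0,0,0,0,0,1],
    [0,0,0,0,0,0,1],
  ],
)

```text
time_s: 12.28
position: [0.5331, 0.0362, 0.1845]
tool_rot: [[0.172, 0.807, 0.564], [0.985, -0.141, -0.098], [0.0, 0.573, -0.82]]
ft_force: [0.2, 0.2, 0.1]
grip_width: 0.0852
gripper_force: 0.0
```

```bash
python3 chk.py; python3 meas.py
python3 - <<'E'
from h import *
plan(O+F@[-.0047,-.067,.043-.0187],TOOL,1)
E
```

```text
12.275 w 0.08520720134351177 0.0 f [ 0.16  0.27 -0.05] t [0.04 0.27 0.03] p [ -5.59 -66.6  113.2 ]
bar 1 2315 [[-0.013, 0.0308, 0.0431], [-0.0054, 0.045, 0.0516], [0.0022, 0.0592, 0.0533]]
block [0.0038 0.0047 0.0056]
bar -1 4167 [[-0.0122, -0.1055, 0.0475], [-0.0047, -0.0628, 0.0513], [0.003, -0.0257, 0.0529]]
block [0.0039 0.0047 0.0055]
[np.float64(-0.8), np.float64(0.9), np.float64(89.0)] [np.float64(-0.04), np.float64(-0.0), np.float64(-0.02)]
```

Call:
apply_moves(
  series=[
    [0,1,30,0,0,0,1],
    [0,0,30,0,0,0,1],
    [0,0,28,0,0,0,1],
    [0,0,0,0,0,0,1],
    [0,0,0,0,0,0,0.35],
    [0,0,0,0,0,0,0.35],
    [0,0,0,0,0,0,0.35],
  ],
)

```text
time_s: 13.2
position: [0.5835, 0.0276, 0.1145]
tool_rot: [[0.171, 0.806, 0.566], [0.985, -0.14, -0.098], [0.0, 0.575, -0.818]]
ft_force: [0.5, 0.3, 0.7]
grip_width: 0.032
gripper_force: 0.0
```

```bash
python3 chk.py
python3 - <<'E'
from h import *
im=cam("wrist");save(im,"w4.png")
E
```

```text
13.2 w 0.03198763544307157 0.0 f [0.73 0.4  0.32] t [0.02 0.28 0.02] p [ -3.91 -66.53  26.59]
```

View pics/w4.png

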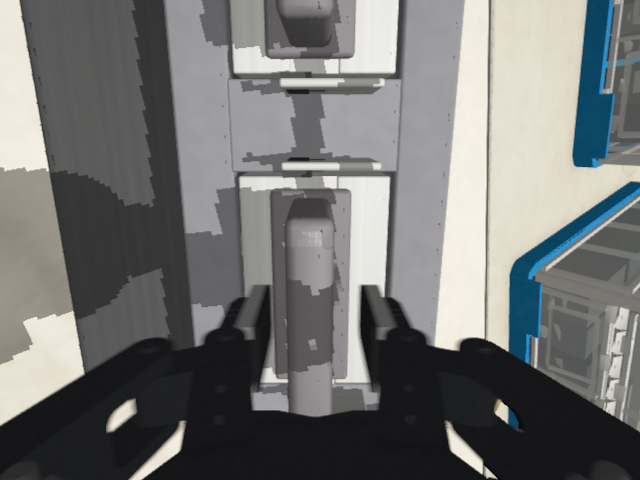

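The right bar at (310,300) sits between the pads at (258,320) and (368,320), about 1 mm off. I shift by that and close.

Call:
apply_moves(
  series=[
    [0,-0.8,1.7,0,0,0,0.35],
    [0,0,0,0,0,0,0.35],
    [0,0,0,0,0,0,0],
    [0,0,0,0,0,0,0],
    [0,0,0,0,0,0,0],
    [0,0,0,0,0,0,0],
  ],
  grip_force=60,
)

```text
time_s: 14.0
position: [0.5838, 0.0274, 0.1119]
tool_rot: [[0.171, 0.807, 0.565], [0.985, -0.141, -0.098], [0.0, 0.574, -0.819]]
ft_force: [-1.6, 0.1, 1.4]
grip_width: 0.0153
gripper_force: 58.8
```

```bash
python3 chk.py
```

```text
14.0 w 0.015270357486085264 58.83652210235596 f [-0.52 -0.17  2.09] t [-0.13  0.33 -0.05] p [ -5.17 -66.69  24.19]
```

Call:
apply_moves(
  series=[
    [0,0,-1,0,0,0,0],
    [0,0,-1,0,0,0,0],
    [0,0,-1,0,0,0,0],
    [0,0,-1,0,0,0,0],
    [0,0,0,0,0,0,0],
    [0,0,0,0,0,0,0],
  ],
)

```text
time_s: 14.75
position: [0.5816, 0.0278, 0.1151]
tool_rot: [[0.171, 0.807, 0.565], [0.985, -0.141, -0.098], [0.0, 0.574, -0.819]]
ft_force: [-0.0, 0.4, -0.0]
grip_width: 0.0149
gripper_force: 58.6
```

```bash
python3 chk.py
```

```text
14.75 w 0.014853794964176586 58.57657313346863 f [-0.1   0.41  0.05] t [0.05 0.35 0.02] p [ -5.12 -66.65  28.15]
```

Call:
apply_moves(
  series=[
    [0,0,-1,0,0,0,0],
    [0,0,-1,0,0,0,0],
    [0,0,-1,0,0,0,0],
    [0,0,-1,0,0,0,0],
    [0,0,0,0,0,0,0],
    [0,0,0,0,0,0,0],
  ],
)

```text
time_s: 15.5
position: [0.5793, 0.0282, 0.1184]
tool_rot: [[0.171, 0.807, 0.565], [0.985, -0.14, -0.098], [0.0, 0.574, -0.819]]
ft_force: [-0.2, 0.5, -1.2]
grip_width: 0.0149
gripper_force: 58.6
```

```bash
python3 chk.py; python3 meas.py
```

```text
15.5 w 0.014895551951154303 58.577404618263245 f [-0.95  0.45 -0.83] t [-0.01  0.36 -0.05] p [ -5.12 -66.65  32.15]
bar 1 1708 [[-0.0127, 0.0306, 0.0387], [-0.0052, 0.0326, 0.0509], [0.0022, 0.0361, 0.0531]]
block [0.0039 0.0048 0.0056]
bar -1 13642 [[-0.0217, -0.0926, 0.0424], [-0.0039, -0.0557, 0.0594], [0.0142, -0.0252, 0.0721]]
block [0.0042 0.005  0.0058]
```

The block stays at 5.0 mm while the handle rises 8 mm at under 1 N, so the right handle is not latched. I draw it out and take it to the tray.

Call:
apply_moves(
  series=[
    [0,0,-5,0,0,0,0],
    [0,0,-5,0,0,0,0],
    [0,0,-5,0,0,0,0],
    [0,0,-5,0,0,0,0],
    [0,0,-8,0,0,0,0],
    [0,0,-10,0,0,0,0],
    [0,0,-15,0,0,0,0],
    [0,0,0,0,0,0,0],
  ],
)

```text
time_s: 16.55
position: [0.5492, 0.0335, 0.1632]
tool_rot: [[0.171, 0.806, 0.567], [0.985, -0.14, -0.098], [0.0, 0.576, -0.818]]
ft_force: [1.1, 0.2, -0.4]
grip_width: 0.0149
gripper_force: 58.6
```

```bash
python3 chk.py
python3 - <<'E'
from h import *
a=cam("top")
C=np.array([pt(a,u,v,.015) for u,v in((397,238),(496,248),(494,314),(388,303))])
print(C.round(3),C.mean(0).round(3),[np.linalg.norm(C[i]-C[i-1]).round(3) for i in range(4)])
T=C.mean(0);t=np.radians(40)
r=np.array([T[0],T[1],0]);r/=np.linalg.norm(r);z=np.sin(t)*r-np.cos(t)*np.array([0,0,1]);x=np.cos(t)*r+np.array([0,0,np.sin(t)])
R=np.c_[x,np.cross(z,x),z]
g=T-.02*r;g[2]=.0605;np.savez("pics/tgt.npz",R=R,g=g)
s=telemetry.observe();print("q",s["q"].round(1),s["position"],(s["ft_force"]@F).round(2))
end=g+.0187*z;print("end",end)
w1=np.array([.40,.02,.27]);w2=end+[0,0,.15]
plan(w1,np.array(s["tool_rot"]));print();plan(w2,R,None,w1,np.array(s["tool_rot"]))
E
```

```text
16.55 w 0.014925602797040761 58.59566152095795 f [ 0.59  0.38 -0.96] t [0.02 0.33 0.03] p [ -4.52 -66.54  86.4 ]
[[ 0.592 -0.195  0.015]
 [ 0.57  -0.437  0.015]
 [ 0.41  -0.425  0.015]
 [ 0.434 -0.171  0.015]] [ 0.502 -0.307  0.015] [np.float64(0.16), np.float64(0.243), np.float64(0.16), np.float64(0.256)]
q [ -8.5  15.9 106.1  -2.   22.9   3. ] [0.54929912 0.03343918 0.16256599] [-0.35 -0.44 -1.8 ]
end [ 0.49479741 -0.30268607  0.04617497]
[np.float64(-9.7), np.float64(-14.2), np.float64(-42.8)] [np.float64(0.0), np.float64(0.0), np.float64(0.0)]
[np.float64(-9.7), np.float64(-14.2), np.float64(-42.8)] [np.float64(0.0), np.float64(0.0), np.float64(0.0)]
[np.float64(-9.7), np.float64(-14.2), np.float64(-42.8)] [np.float64(0.0), np.float64(0.0), np.float64(0.0)]
[np.float64(-9.7), np.float64(-14.2), np.float64(-42.8)] [np.float64(0.0), np.float64(0.0), np.float64(0.0)]

[np.float64(-27.4), np.float64(7.2), np.float64(13.3)] [np.float64(-1.34), np.float64(-0.62), np.float64(9.69)]
[np.float64(-25.7), np.float64(11.4), np.float64(13.8)] [np.float64(-1.34), np.float64(-0.62), np.float64(
[... 315 characters left out ...]
at64(-0.62), np.float64(9.69)]
[np.float64(-12.8), np.float64(23.5), np.float64(16.3)] [np.float64(-1.34), np.float64(-0.62), np.float64(9.69)]
[np.float64(-8.5), np.float64(24.9), np.float64(17.0)] [np.float64(-1.34), np.float64(-0.62), np.float64(9.69)]
[np.float64(-4.0), np.float64(25.5), np.float64(17.7)] [np.float64(-1.34), np.float64(-0.62), np.float64(9.69)]
[np.float64(0.5), np.float64(25.4), np.float64(18.3)] [np.float64(-1.34), np.float64(-0.62), np.float64(9.69)]
[np.float64(4.9), np.float64(24.5), np.float64(18.8)] [np.float64(-1.34), np.float64(-0.62), np.float64(9.69)]
[np.float64(9.2), np.float64(22.9), np.float64(19.3)] [np.float64(-1.34), np.float64(-0.62), np.float64(9.69)]
```

Call:
apply_moves(
  series=[
    [0,0,-25,0,0,0,0],
    [-12,-18,-43,0,0,0,0],
    [-12,-18,-43,0,0,0,0],
    [-12,-18,-43,0,0,0,0],
    [-3,-3,-17,0,0,0,0],
    [0,0,0,0,0,0,0],
  ],
)

```text
time_s: 17.35
position: [0.3999, 0.0195, 0.27]
tool_rot: [[0.172, 0.805, 0.567], [0.985, -0.141, -0.099], [-0.0, 0.576, -0.818]]
ft_force: [-0.3, -0.6, -0.5]
grip_width: 0.0153
gripper_force: 58.7
```

Call:
apply_moves(
  series=[
    [-27,7,13,-1.3,-0.6,9.7,0],
    [-26,11,14,-1.3,-0.6,9.7,0],
    [-23,15,14,-1.3,-0.6,9.7,0],
    [-20,19,15,-1.3,-0.6,9.7,0],
    [-17,21,16,-1.3,-0.6,9.7,0],
    [-13,23,16,-1.3,-0.6,9.7,0],
    [-8,25,17,-1.3,-0.6,9.7,0],
    [-4,26,18,-1.3,-0.6,9.7,0],
    [0,25,18,-1.3,-0.6,9.7,0],
    [5,25,19,-1.3,-0.6,9.7,0],
    [0,0,0,0,0,0,0],
    [0,0,0,0,0,0,0],
  ],
)

```text
time_s: 18.85
position: [0.4854, -0.2724, 0.1993]
tool_rot: [[0.729, -0.387, 0.565], [-0.248, -0.918, -0.31], [0.639, 0.086, -0.765]]
ft_force: [0.5, 0.9, -0.4]
grip_width: 0.015
gripper_force: 58.6
```

Run:
```python
from h import *
d=np.load("pics/tgt.npz");R,g=d["R"],d["g"];end=g+.0187*R[:,2]
s=telemetry.observe();print(s["position"],s["q"].round(1),s["ft_force"],s["grip_width"])
plan(end+[0,0,.06],R,3);print(R.T@[0,0,-.06])
im=cam("scene");save(im,"s2.png")
```

```text
[ 0.48543977 -0.27240069  0.19925584] [-47.   12.3 106.4  28.2  25.3  42.3] [ 0.46954067  0.91786452 -0.40294283] 0.015004684794714606
[np.float64(-15.0), np.float64(5.4), np.float64(28.6)] [np.float64(-0.57), np.float64(-0.08), np.float64(3.24)]
[np.float64(-14.7), np.float64(5.9), np.float64(28.7)] [np.float64(-0.57), np.float64(-0.08), np.float64(3.24)]
[np.float64(-14.3), np.float64(6.5), np.float64(28.8)] [np.float64(-0.57), np.float64(-0.08), np.float64(3.24)]
[-3.85672566e-02 -1.66533454e-18  4.59626666e-02]
```

View pics/s2.png

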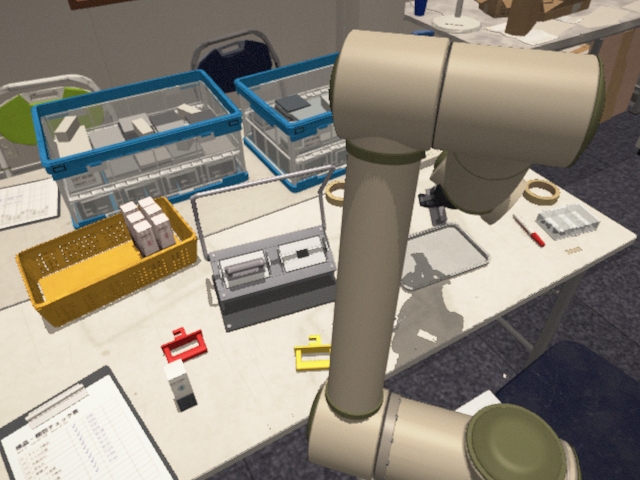

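The right block (303,253) is empty and the left handle (245,268) is seated. The hand is over the tray at (440,210), so I lower.

Call:
apply_moves(
  series=[
    [-15,5,29,-0.6,0,3.2,0],
    [-15,6,29,-0.6,0,3.2,0],
    [-14,7,29,-0.6,0,3.2,0],
    [0,0,0,0,0,0,0],
    [-10,0,12,0,0,0,0],
    [-10,0,12,0,0,0,0],
    [-7,0,8,0,0,0,0],
    [-5,0,6,0,0,0,0],
    [0,0,0,0,0,0,0],
    [0,0,0,0,0,0,0],
  ],
)

```text
time_s: 20.15
position: [0.496, -0.3039, 0.0583]
tool_rot: [[0.65, -0.521, 0.553], [-0.395, -0.854, -0.34], [0.649, 0.002, -0.761]]
ft_force: [0.6, 0.1, -0.2]
grip_width: 0.0146
gripper_force: 58.6
```

Run:
```python
from h import *
d=np.load("pics/tgt.npz");R,g=d["R"],d["g"];end=g+.0187*R[:,2]
s=telemetry.observe();print(s["position"],end,s["q"].round(1),s["ft_force"].round(2),s["grip_width"])
plan(end,R,1)
```

```text
[ 0.49602157 -0.30390216  0.05832679] [ 0.49479741 -0.30268607  0.04617497] [-47.9  29.9 112.9 101.1  10.7 -24.1] [ 0.57  0.12 -0.21] 0.014618201835870858
[np.float64(-9.2), np.float64(-0.4), np.float64(8.2)] [np.float64(0.07), np.float64(-0.47), np.float64(0.13)]
```

The wrist is near its j5 limit at this tilt. I rise a little, reduce the tilt to about 25°, then go down.

Call:
apply_moves(
  series=[
    [6,0,-8,0,0,0,0],
    [4,0,-6,0,-1,0,0],
    [-0.6,0,0,0,-2,0,0],
    [-0.6,0,0,0,-2,0,0],
    [-0.6,0,0,0,-2,0,0],
    [-0.6,0,0,0,-2,0,0],
    [-0.6,0,0,0,-2,0,0],
    [-0.6,0,0,0,-2,0,0],
    [-0.6,0,0,0,-2,0,0],
    [0,0,0,0,0,0,0],
    [0,0,0,0,0,0,0],
  ],
)

```text
time_s: 21.52
position: [0.4916, -0.3011, 0.0719]
tool_rot: [[0.769, -0.521, 0.37], [-0.469, -0.853, -0.227], [0.434, 0.001, -0.901]]
ft_force: [-0.2, -0.3, -0.5]
grip_width: 0.0152
gripper_force: 58.6
```

```bash
cat > tr.py <<'E'
from h import *
s=telemetry.observe();R=np.array(s["tool_rot"]);g=s["position"]-.0187*R[:,2]
print(s["time_s"],"g",g.round(4),"tilt",np.degrees(np.arcsin(R[2,0])).round(1),np.degrees(np.arcsin(R[2,1])).round(1),s["q"].round(1),s["ft_force"].round(2))
low=[(g+R@np.array([x,y,z]))[2] for x,y,z in [(a*.013,b*.008,.065) for a in(1,-1) for b in(1,-1)]+[(a*.045,b*.017,.038) for a in(1,-1) for b in(1,-1)]]
print("gap mm",((np.array(low)-.0025)*1000).round(1)); print("down10",(R.T@[0,0,-10]).round(2))
E
python3 tr.py
```

```text
21.525 g [ 0.4847 -0.2968  0.0887] tilt 25.7 0.1 [-46.1  27.3 102.5  14.4  25.9  63.7] [-0.22 -0.26 -0.54]
gap mm [33.3 33.3 22.  22.  71.5 71.5 32.5 32.4]
down10 [-4.34 -0.01  9.01]
```

Call:
apply_moves(
  series=[
    [-4,0,8,0,0,0,0],
    [-3,0,6,0,0,0,0],
    [-1,0,3,0,0,0,0],
    [-0.5,0,1,0,0,0,0],
    [0,0,0,0,0,0,0],
    [0,0,0,0,0,0,0],
  ],
)

```text
time_s: 22.28
position: [0.492, -0.3014, 0.0518]
tool_rot: [[0.769, -0.522, 0.37], [-0.47, -0.853, -0.227], [0.434, 0.001, -0.901]]
ft_force: [0.1, 0.2, -0.7]
grip_width: 0.015
gripper_force: 58.8
```

```bash
python3 tr.py
```

```text
22.275 g [ 0.4851 -0.2971  0.0687] tilt 25.7 0.0 [-46.1  29.4 103.5  16.3  22.9  61.6] [ 0.08  0.17 -0.7 ]
gap mm [13.3 13.3  2.   2.  51.5 51.5 12.4 12.4]
down10 [-4.34 -0.01  9.01]
```

Call:
apply_moves(
  series=[
    [-0.8,0,1.6,0,0,0,0],
    [0,0,0,0,0,0,0],
    [0,0,0,0,0,0,0.6],
    [0,0,0,0,0,0,0.6],
    [0,0,0,0,0,0,0.6],
    [0,0,0,0,0,0,0.6],
    [0,0,-20,0,0,0,0.6],
    [0,0,-30,0,0,0,1],
    [0,0,-40,0,0,0,1],
    [0,0,-40,0,0,0,1],
    [0,0,0,0,0,0,1],
  ],
)

```text
time_s: 23.65
position: [0.4439, -0.272, 0.1695]
tool_rot: [[0.768, -0.522, 0.372], [-0.468, -0.853, -0.23], [0.438, 0.002, -0.899]]
ft_force: [0.0, -0.4, -0.2]
grip_width: 0.0855
gripper_force: 0.0
```

```bash
python3 tr.py
python3 - <<'E'
from h import *
im=cam("wrist");t=cam("top");s=cam("scene")
W=cv2.resize(im["frame"],(400,300));T=cv2.resize(t["frame"],(400,300));c=cv2.resize(s["frame"][200:350,180:380],(400,300))
Z=cv2.resize(t["frame"][220:340,320:480],(400,300))
cv2.imwrite("pics/fin.png",np.vstack([np.hstack([W,T]),np.hstack([c,Z])])[:,:,::-1])
E
```

```text
23.65 g [ 0.4369 -0.2677  0.1863] tilt 25.9 0.1 [-48.2  13.5 103.6  11.5  38.5  65.7] [ 0.01 -0.35 -0.17]
gap mm [131.1 131.1 119.7 119.7 169.4 169.3 130.  129.9]
down10 [-4.38 -0.02  8.99]
```

View pics/fin.png

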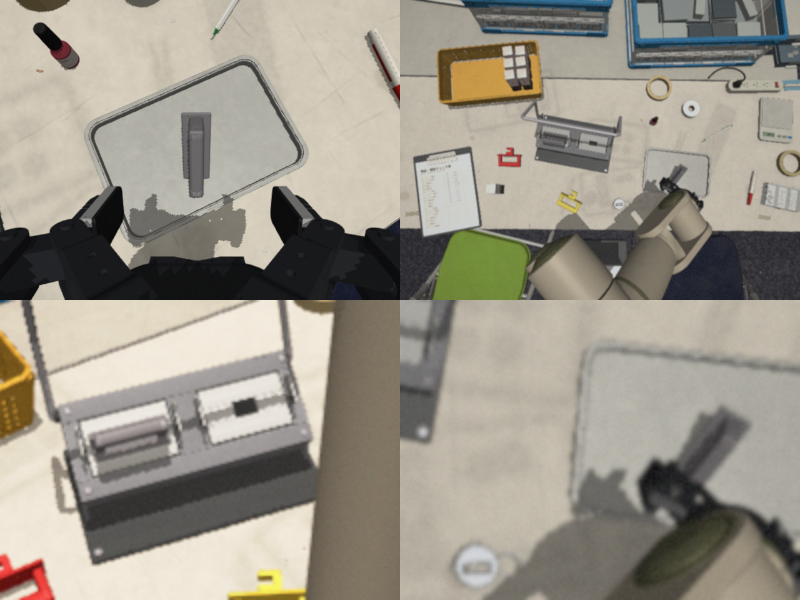

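The handle lies inside the tray at wrist tile (197,155). The left handle is seated, and the bottle, carton and counter are where they were. I hand in.

```bash
python3 -c "
from rig import env
print(env.close_job())"
```

```text
the job is handed in; nothing more can be done
None
```

The left handle held a pull of about 15 N for over a second and is back in its seat; the right handle was not latched, came out at under 2 N and now lies in the reject tray, and the job is handed in.

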